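Wedge open the template press

TASK

Two plastic drawing templates are pinched under the hinged plate of the small flattening press. Hold the white nylon wedge in the gripper and, keeping it flat on the table, push its thin edge into the channel under the plate's free front edge until the plate just lifts off its base, leaving a slit of 2 to 6 mm and never more than 8 mm at the front edge, so that the templates can be drawn out. Do not touch the press with the hand, leave the other things where they are, and finish still gripping the wedge with the plate resting on it.

Things in the scene. Friction and masses are not known exactly. Their poses are not given: they have to be found in the camera images.
- press: Press fixed to the table. Dark steel base 15 mm high: two rails (x -105 to +75 mm, y 40 to 75 mm either side) and a back bar (x over +40 mm); between them a channel 80 mm wide, open at the front, the table as its floor. Hinge lugs behind, 30 mm high. Green templates peep out 25 mm at the sides. Origin on the table, on the middle line; x points from front to hinge, the way the wedge goes in.
- press_plate (a joint): Tilt of the press's aluminium plate (180 x 140 x 8 mm, lying on the base, top at 23 mm, no handle) about its back hinge, 183 mm behind its front edge: 0 rad on the base, growing as the front edge rises (lift in mm = 183 x angle: 0.011 rad is 2 mm, 0.033 is 6 mm). Falls back by its weight, about 3 N at the front edge.
- plate_front (a point): Middle of the lower front edge of the plate, under which the wedge goes, at x -115 mm, y 0 of the press; 15 mm above the table when the plate is down. It rises with the plate.
- wedge: Loose white nylon wedge, 34 mm wide (y), 120 g, flat on the table: a heel block to grip (x -18 to +18 mm, 46 mm tall), then a tongue 24 mm high at x +18 mm sloping evenly to 4 mm at the thin edge, x +118 mm (1 mm of height per 5 mm; 15 mm high at x +63 mm). Flat underside. Origin: centre of the heel's underside; x points to the thin edge, z up.
- wedge_edge (a point): Middle of the wedge's thin leading edge, on its underside.
- plain_block: Plain white block 90 x 34 x 30 mm of the same nylon as the wedge, but without a slope: not to be moved. It and the wedge may have changed places. Origin: centre of the underside, x along its length.
- ring_blank: Blue wax ring blank, a tube 30 mm across and 22 mm high, standing: not to be moved. Origin: centre of the underside.
- can_a: Drinks can, 66 mm across, 115 mm tall: not to be moved. Origin: centre of the underside.
- can_b: A second drinks can, 66 mm across, 115 mm tall: not to be moved. Origin: centre of the underside.
- pencil: Yellow pencil lying on the table, 175 mm long, 8 mm thick: not to be moved. Origin: middle of the underside, x along it.
- dividers: Steel dividers lying on the table, 130 mm long, 12 mm high: not to be moved. Origin: middle of the underside, x along them.
- pen_cup: White cup, 76 mm across, 95 mm tall: not to be moved. Origin: centre of the underside.
Not all that is in view belongs to the job. Leave any turquoise look-alike of the wedge alone.

How it is judged:
By the outcome, as a careful person would: the job done as asked, in the order asked, and still so for the second after the job is handed in, while the arm keeps its last pose, push and grip.
It also fails if it takes over 38 s, if anything falls off the work surface, if the arm or the gripper's body presses on something with over 40 N, if the wrist force passes 120 N, or if a joint passes its speed limit or range.

ROBOT

A 7-joint arm with a two-finger parallel gripper is mounted at the origin on the work surface. World frame = base frame: x ahead of the robot, y to its left, z up, the work surface at z = 0. Lengths are in m, angles in rad, forces in N, time in s.
With the tool pointing down it reaches from about 0.4 to 0.85 m from the base axis. Payload 6.9 kg.
Tool frame: the origin (TCP) lies midway between the tips of the shut fingers; the grasp point (between the pads) lies 19 mm behind it; z points along the fingers, y is the line along which they close (so a half turn about z gives the same grasp; the last joint's range is limited). The gripper opens to 85 mm and grips with 20 to 120 N. Pads are 22 mm wide; open, the fingers measure 114 mm over their backs; the gripper's body (76 mm by 85 mm) begins 54 mm behind the grasp point. The pads swing forward as they close: fully open they stand 13 mm farther back than shut.
Start: joints at [1.321, 0.507, -0.238, 1.5, 0.126, 1.149, -0.155], TCP at [0.217, -0.586, 0.231] pointing down, gripper open.
Joint ranges: [-3.08, 3.08], [-0.24, 2.05], [-1.43, 1.35], [0, 2.5], [-1.52, 4.66], [0.17, 1.96], [-2.89, 2.89]. Speed limits (rad/s): [2.39, 2.39, 3.14, 3.14, 3.14, 3.14, 3.14].

INTERFACE

Orientations are given as a unit quaternion [x, y, z, w].
In Python, from station import robot, vision, ticket gives the robot as it stands.
- The arm moves only by the tool drive_tool, never from a script. Its argument "commands" is a list of rows, each a list of 7 numbers: the opening in per cent of the stroke, from 0 (shut) to 100 (fully open), then the shift along the world's x, y, z each as a share of 30 mm, from -1 to 1, then the turn, a rotation vector about the world's x, y, z each as a share of 0.1 rad, from -1 to 1. In form: [[claw, tx, ty, tz, rx, ry, rz], ...]. A call has 1 to 20 rows; each row shifts and turns the commanded pose from where the row before left it; what a row does not reach is not made up. A row lasts 1/12 s, in which the tool goes at most 41.7 mm and 7.16 degrees, less where a joint would pass 70% of its speed; a pose out of reach is approached as far as the arm can. A call with a number of a shift or a turn outside -1 to 1 is refused whole. A call with a gripper value outside its range is refused whole. The fingers move at their own pace and stop on an object; "squeeze" is the grip in N (left out, the last holds). Time passes only in rows, so rows that do not move let the fingers close. It gives the time, the measured TCP pose, the force, the opening and the grip force at its end, in the units of the state.
- robot.read_state(): the state, without advancing time (a new reading comes with each control period).
- vision.grab_frame(name): name is "scene" or "side" or "wrist"; returns the picture (480x640x3 uint8, blue, green, red); there is no depth.
- vision.calibration(name): a dict with "K" (3x3 intrinsics, pixels), "k1" (the pictures are not rectified: a ray, as slopes to the right and down, at radius r is drawn at 1 + k1 r^2 times it, then the intrinsics apply), "eye" and "orientation" of the camera in the world. Camera axes: x right, y down, z forward; pixel columns grow to the right and rows downward; lengths in m; the calibration is good to about 2 mm. A picture is of the moment at which its call begins: read the wrist's pose just before it. calibration takes no time and is no camera call; for the wrist camera it gives the pose at the moment of the call.
- ticket.finish_job(): hands the job in; it is judged then, once.
The state is a dict: "time_s": time; "q": joint angles; "joint_velocities": joint speeds; "effort": joint torques, N m; "tcp_pos": TCP position; "eef_rot": TCP orientation; "force": force on the tool from outside, world axes, zero at the start; "moment": the same for the moment, N m; "width": finger opening in m; "grasp_force": force on a finger pad.
Only numpy, scipy, OpenCV 4.12 (cv2) and the standard library are available. Lean on these libraries where they do the work, as an engineer would, in place of code of your own. Each camera call takes 0.05 s, during which the arm holds its last target. There are 200 camera calls.

## Working session

There is one attempt and no reset: what is moved stays moved. The work goes in short steps, Python scripts to look and compute and a tool call to move; the robot and the scene stay as the last step left them, time stands still between calls to the robot, and variables do not carry over. Pictures are saved under pics/ and viewed, at most 10 in all, crops included, and the job is handed in when it is done.

Besides the shell and the picture viewer there is one more tool, called after "Call:" as a command line: name --pt "numbers of a row" for each row, then --argument value for the rest. drive_tool: Moves the arm, as the interface text tells. Its arguments: {"type":"object","properties":{"commands":{"type":"array","items":{"type":"array","items":{"type":"number"}}},"squeeze":{"type":"number"}},"required":["commands"]}

```bash
mkdir -p pics; cat > h.py <<'E'
import numpy as np, cv2
from scipy.spatial.transform import Rotation as R
from station import robot, vision, ticket
def snap(n,f):
    c=vision.calibration(n); im=vision.grab_frame(n); cv2.imwrite(f'pics/{f}.png',im); np.save(f'pics/{f}.npy',c,allow_pickle=True); return im,c
def load(f): return np.load(f'pics/{f}.npy',allow_pickle=True).item()
def ray(c,uv):
    K=np.array(c['K']);p=cv2.undistortPoints(np.array([[uv]],float),K,np.array([c['k1'],0,0,0.]))[0,0]
    o=np.array(c['orientation']); M=R.from_quat(o).as_matrix() if o.size==4 else o
    return np.array(c['eye'],float),M@np.array([p[0],p[1],1.])
def at(c,uv,z):
    e,d=ray(c,uv); return e+d*(z-e[2])/d[2]
def tri(c1,u1,c2,u2):
    e1,d1=ray(c1,u1);e2,d2=ray(c2,u2)
    s=np.linalg.lstsq(np.c_[d1,-d2],e2-e1,rcond=None)[0]
    a,b=e1+s[0]*d1,e2+s[1]*d2; return (a+b)/2,np.linalg.norm(a-b)
def proj(c,P):
    o=np.array(c['orientation']); M=R.from_quat(o).as_matrix() if o.size==4 else o
    p=M.T@(np.array(P)-c['eye']);p=p[:2]/p[2];p=p*(1+c['k1']*(p@p));K=np.array(c['K']);return K[:2,:2]@p+K[:2,2]
E
python3 - <<'E'
from h import *
for n in('scene','side'):
    im,c=snap(n,n+'0');print(c)
s=robot.read_state();print(s)
E
```

```text
{'K': array([[500.78855056,   0.        , 316.49733224],
       [  0.        , 500.78855056, 244.95538161],
       [  0.        ,   0.        ,   1.        ]]), 'k1': -0.05516663393638277, 'eye': array([ 1.19202035, -0.7628581 ,  0.68430524]), 'orientation': array([ 0.81224501,  0.31290699, -0.18844121, -0.45479356])}
{'K': array([[520.35900421,   0.        , 315.6887385 ],
       [  0.        , 520.35900421, 237.88858375],
       [  0.        ,   0.        ,   1.        ]]), 'k1': -0.11940921264786926, 'eye': array([0.10889539, 0.71000293, 1.04471014]), 'orientation': array([-0.23913433,  0.91092692, -0.32717213,  0.07736488])}
{'time_s': 0.1, 'q': array([ 1.32146454,  0.50826887, -0.23751023,  1.50104315,  0.12572071,
        1.14886603, -0.15481519]), 'joint_velocities': array([-0.00135352, -0.00113687,  0.00030121, -0.00156462,  0.00175732,
       -0.00059711, -0.00100752]), 'effort': array([-5.29363810e-03, -6.21831393e+01, -2.19486974e+00, -2.50202429e+01,
        1.24265320e-02,  7.81504292e-03, -1.29701425e-05]), 'tcp_pos': array([ 0.2169072 , -0.58568159,  0.23050292]), 'eef_rot': array([ 9.84303818e-01,  1.76480470e-01, -1.66509964e-04, -7.80503710e-04]), 'force': array([-0.37705124, -0.04232824,  0.29321288]), 'moment': array([-0.0324249 ,  0.04794789, -0.01861402]), 'grasp_force': 0.0, 'width': 0.08531969255372962}
```

View pics/scene0.png

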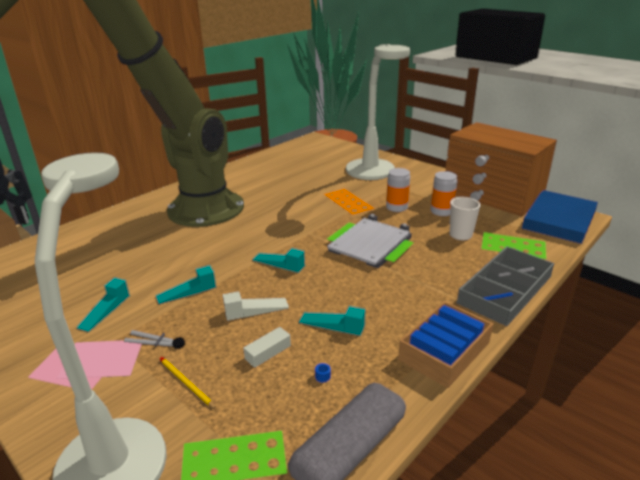

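View pics/side0.png

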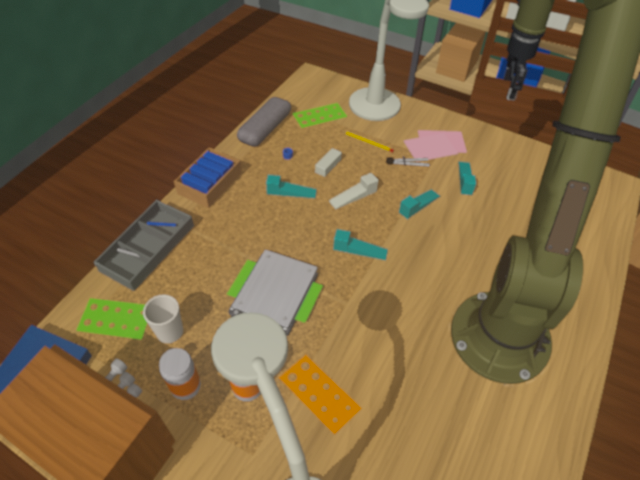

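The white stepped wedge is at scene (255,305) and side (355,190), with its thin edge at scene (288,305) and side (332,203). Things it could be mistaken for:
- The plain block at scene (267,346).
- The turquoise look-alikes at scene (105,303), (186,285), (280,260) and (335,320).

I choose the white one with the heel and slope. The press is at scene (370,242) and side (275,290). Next I check both in close crops.

```bash
python3 - <<'E'
import cv2,numpy as np
a=cv2.imread('pics/scene0.png');b=cv2.imread('pics/side0.png')
def cr(i,x,y,w,h): return cv2.resize(i[y:y+h,x:x+w],(400,300),interpolation=cv2.INTER_CUBIC)
# 100x75 crops x4
o=np.vstack([np.hstack([cr(a,210,270,100,75),cr(b,310,155,100,75)]),np.hstack([cr(a,320,205,100,75),cr(b,225,245,100,75)])])
cv2.imwrite('pics/crop1.png',o)
E
```

```text
(no output)
```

View pics/crop1.png

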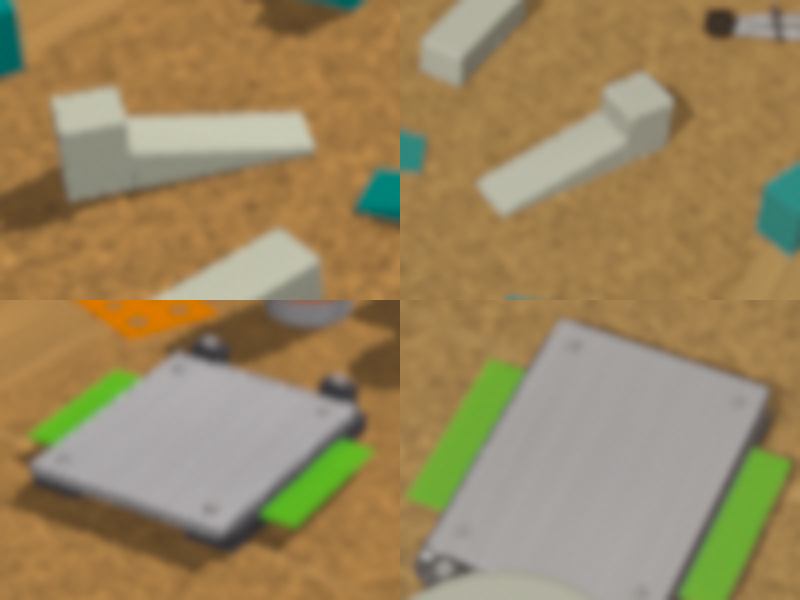

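```bash
python3 - <<'E'
from h import *
a=load('scene0');b=load('side0')
S=lambda x,y,o:(o[0]+x/4-.375,o[1]+y/4-.375)
A=lambda x,y:S(x,y,(210,270)); B=lambda x,y:S(x-400,y,(310,155))
C=lambda x,y:S(x,y-300,(320,205)); D=lambda x,y:S(x-400,y-300,(225,245))
np.set_printoptions(precision=4,suppress=True)
for n,z,pa,pb in [('heel',.046,[A(52,97),A(117,87),A(128,122),A(62,135)],[B(603,90),B(645,72),B(672,98),B(632,124)]),('tip',.004,[A(302,112),A(315,150)],[B(477,183),B(502,215)]),('plate',.023,[C(33,465),C(228,530),C(362,408),C(178,350)],[D(563,318),D(770,388)])]:
    print(n)
    for p in pa: print(' scene',at(a,p,z))
    for p in pb: print(' side',at(b,p,z))
for n,p,q in [('tip',A(302,112),B(502,215)),('tip',A(315,150),B(477,183)),('platefront',C(33,465),D(770,388)),('platefront',C(228,530),D(563,318)),('heelc',A(90,110),B(638,97))]: print(n,tri(a,p,b,q))
for n,pa in dict(block=(267,335),ring=(322,366),canA=(398,175),canB=(444,180),cup=(463,205)).items(): print(n,at(a,pa,{'block':.03,'ring':.022}.get(n,.1)))
E
```

```text
heel
 scene [ 0.4461 -0.275   0.046 ]
 scene [ 0.4655 -0.2459  0.046 ]
 scene [ 0.494  -0.2621  0.046 ]
 scene [ 0.4766 -0.2923  0.046 ]
 side [ 0.4911 -0.2616  0.046 ]
 side [ 0.4736 -0.2925  0.046 ]
 side [ 0.4465 -0.2785  0.046 ]
 side [ 0.4595 -0.2417  0.046 ]
tip
 scene [ 0.515 -0.158  0.004]
 scene [ 0.5451 -0.1773  0.004 ]
 side [ 0.5422 -0.1762  0.004 ]
 side [ 0.5134 -0.1584  0.004 ]
plate
 scene [0.459  0.0496 0.023 ]
 scene [0.5986 0.0699 0.023 ]
 scene [0.5761 0.2476 0.023 ]
 scene [0.4322 0.2329 0.023 ]
 side [0.5927 0.0659 0.023 ]
 side [0.4547 0.049  0.023 ]
tip (array([ 0.514 , -0.158 ,  0.0037]), np.float64(0.001462487873296146))
tip (array([ 0.5432, -0.1766,  0.0028]), np.float64(0.0016009015614065264))
platefront (array([0.4563, 0.0498, 0.0222]), np.float64(0.003765494069448916))
platefront (array([0.5957, 0.0679, 0.0229]), np.float64(0.007130724235444468))
heelc (array([ 0.4682, -0.268 ,  0.0447]), np.float64(0.0017658060822684327))
block [ 0.6014 -0.2893  0.03  ]
ring [ 0.7333 -0.2742  0.022 ]
canA [0.4327 0.3894 0.1   ]
canB [0.5535 0.4447 0.1   ]
cup [0.6732 0.3364 0.1   ]
```

```bash
python3 - <<'E'
from h import *
a=load('scene0');np.set_printoptions(precision=3,suppress=True)
for n,p,z in [('t1 heel top',(293,253),.046),('t1 tip',(256,262),.004),('t2 heel top',(352,311),.046),('t2 tip',(303,321),.004),('t3 heel',(205,270),.046),('t3tip',(158,300),.004),('block',(250,345),.03),('block',(283,333),.03)]: print(n,at(a,p,z))
E
```

```text
t1 heel top [ 0.443 -0.058  0.046]
t1 tip [ 0.354 -0.103  0.004]
t2 heel top [ 0.691 -0.137  0.046]
t2 tip [ 0.602 -0.19   0.004]
t3 heel [ 0.341 -0.244  0.046]
t3tip [ 0.304 -0.356  0.004]
block [ 0.598 -0.331  0.03 ]
block [ 0.621 -0.264  0.03 ]
```

Call:
drive_tool --pt "100 0.7 0.88 -0.2 0 0 0.57" --pt "100 0.7 0.88 -0.2 0 0 0.57" --pt "100 0.7 0.88 -0.2 0 0 0.57" --pt "100 0.7 0.88 -0.2 0 0 0.57" --pt "100 0.7 0.88 -0.2 0 0 0.57" --pt "100 0.7 0.88 -0.2 0 0 0.57" --pt "100 0.7 0.88 -0.2 0 0 0.57" --pt "100 0.7 0.88 -0.2 0 0 0.57" --pt "100 0.7 0.88 -0.2 0 0 0.57" --pt "100 0.7 0.88 -0.2 0 0 0.57" --pt "100 0.7 0.88 -0.2 0 0 0.57" --pt "100 0.7 0.88 -0.2 0 0 0.57" --pt "100 0 0 0 0 0 0" --pt "100 0 0 0 0 0 0"

```text
time_s: 1.27
tcp_pos: [0.4701, -0.2669, 0.1587]
eef_rot: [0.867, 0.498, 0.0, -0.001]
force: [-0.4, -0.4, 0.1]
width: 0.0857
grasp_force: 0.0
```

```bash
python3 - <<'E'
from h import *
im,c=snap('wrist','w1');print(c['eye'],c['orientation']);s=robot.read_state();print(s['tcp_pos'],s['eef_rot'],s['q'],s['time_s'])
E
```

```text
[ 0.50622592 -0.20601679  0.30172812] [ 0.9558497  -0.25824764 -0.0370767   0.1352214 ]
[ 0.46905138 -0.26872518  0.15883692] [ 8.67803214e-01  4.96907670e-01 -3.59227324e-04 -4.68867960e-04] [ 0.78277831  0.47292882 -0.45627562  1.82486234  0.25825885  0.90381831
 -0.32212147] 1.3167
```

View pics/w1.png

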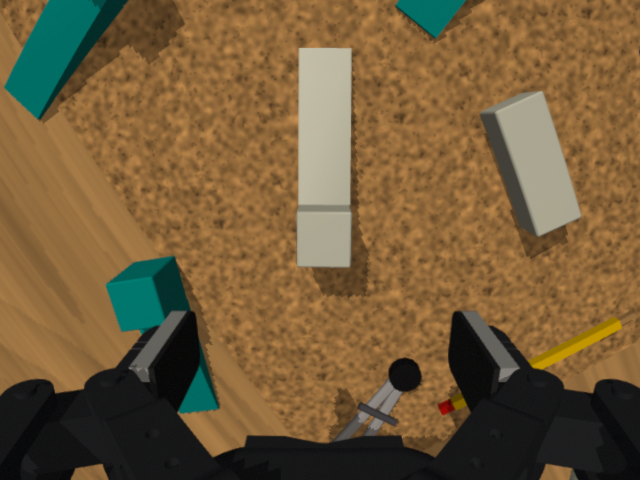

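The wrist picture shows the white wedge lined up with the tool: heel top (297–351, 209–267), thin edge (299–351, 48). Plain block at (535,165) and turquoise heel at (140,290) are clear of it.

```bash
python3 - <<'E'
from h import *
np.set_printoptions(precision=4,suppress=True)
w=load('w1');a=load('scene0');b=load('side0')
h=[at(w,p,.046) for p in [(298,207),(351,207),(350,267),(297,267)]]; t=[at(w,p,.004) for p in [(299,48),(351,48)]]
print(h,np.mean(h,0)); print(t,np.mean(t,0)); d=np.mean(t,0)-np.mean(h,0);print(np.hypot(*d[:2]),np.degrees(np.arctan2(d[1],d[0])))
A=lambda x,y:(210+x/4-.375,270+y/4-.375); B=lambda x,y:(310+(x-400)/4-.375,155+y/4-.375)
print(tri(w,(297,267),a,A(52,97)),tri(w,(350,267),b,B(645,72)),tri(w,(350,267),a,A(62,135)))
E
```

```text
[array([ 0.4661, -0.2435,  0.046 ]), array([ 0.4938, -0.2596,  0.046 ]), array([ 0.4745, -0.2928,  0.046 ]), array([ 0.4457, -0.276 ,  0.046 ])] [ 0.47  -0.268  0.046]
[array([ 0.5145, -0.1593,  0.004 ]), array([ 0.5438, -0.1763,  0.004 ])] [ 0.5292 -0.1678  0.004 ]
0.11628204330031706 59.44567002182047
(array([ 0.4462, -0.2755,  0.0465]), np.float64(0.0009468786692055147)) (array([ 0.4741, -0.2934,  0.0449]), np.float64(0.0005625486576254133)) (array([ 0.4751, -0.2923,  0.0455]), np.float64(0.001813098604504973))
```

Call:
drive_tool --pt "100 0.03 0.02 -0.62 0 0 0" --pt "100 0 0 -0.62 0 0 0" --pt "100 0 0 -0.62 0 0 0" --pt "100 0 0 -0.62 0 0 0" --pt "100 0 0 -0.62 0 0 0" --pt "100 0 0 -0.62 0 0 0" --pt "100 0 0 -0.62 0 0 0" --pt "100 0 0 -0.6 0 0 0" --pt "100 0 0 0 0 0 0" --pt "100 0 0 0 0 0 0" --squeeze 60

```text
time_s: 2.15
tcp_pos: [0.4687, -0.2697, 0.0106]
eef_rot: [0.869, 0.495, -0.001, -0.001]
force: [-0.3, 0.9, 0.7]
width: 0.0853
grasp_force: 0.0
```

Call:
drive_tool --pt "0 0 0 0 0 0 0" --pt "0 0 0 0 0 0 0" --pt "0 0 0 0 0 0 0" --pt "0 0 0 0 0 0 0" --pt "0 0 0 0 0 0 0" --pt "0 0 0 0 0 0 0" --pt "0 0 0 0 0 0 0" --pt "0 0 0 0 0 0 0" --pt "0 0 0 0 0 0 0" --pt "0 0 0 0 0 0 0"

```text
time_s: 2.98
tcp_pos: [0.4704, -0.269, 0.0121]
eef_rot: [0.868, 0.496, 0.0, 0.001]
force: [-0.2, -0.7, 6.4]
width: 0.0333
grasp_force: 60.3
```

Call:
drive_tool --pt "0 0 0 0.4 0 0 0" --pt "0 0 0 0.9 0 0 0" --pt "0 0 0 0.9 0 0 0" --pt "0 0.31 0.78 0 0 0 0.83" --pt "0 0.31 0.78 0 0 0 0.83" --pt "0 0.31 0.78 0 0 0 0.83" --pt "0 0.31 0.78 0 0 0 0.83" --pt "0 0.31 0.78 0 0 0 0.83" --pt "0 0.31 0.78 0 0 0 0.83" --pt "0 0.31 0.78 0 0 0 0.83" --pt "0 0.31 0.78 0 0 0 0.83" --pt "0 0 0 0 0 0 0" --pt "0 0 0 0 0 0 0" --pt "0 0 0 0 0 0 0"

```text
time_s: 4.15
tcp_pos: [0.544, -0.0821, 0.077]
eef_rot: [0.659, 0.752, -0.001, -0.0]
force: [0.0, -0.6, -1.5]
width: 0.033
grasp_force: 59.8
```

```bash
python3 - <<'E'
from h import *
im,c=snap('wrist','w2');s=robot.read_state();print(s['tcp_pos'],R.from_quat(s['eef_rot']).as_matrix()[:,[0,2]].T,s['q'],s['time_s'],s['force'])
E
```

```text
[ 0.54387019 -0.08265399  0.07697375] [[-1.29673410e-01  9.91556406e-01 -8.36616891e-04]
 [-7.77594191e-04 -9.45432402e-04 -9.99999251e-01]] [ 0.47667449  0.61618236 -0.57690908  1.89011297  0.46943172  0.77367528
 -0.22983493] 4.2 [-0.42600155 -0.63595358 -2.35977763]
```

View pics/w2.png

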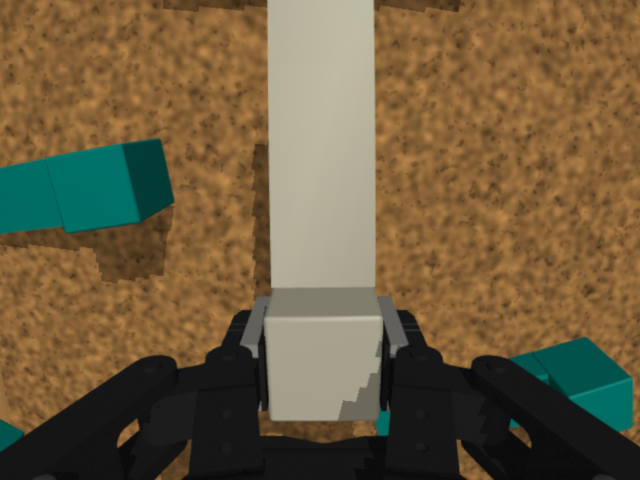

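Call:
drive_tool --pt "0 0 0 -0.9 0 0 0" --pt "0 0 0 -0.8 0 0 0" --pt "0 0 0 -0.35 0 0 0" --pt "0 0 0 -0.08 0 0 0" --pt "0 0 0 0 0 0 0" --pt "0 0 0 0 0 0 0" --pt "0 0 0 0 0 0 0"

```text
time_s: 4.78
tcp_pos: [0.5447, -0.0819, 0.0137]
eef_rot: [0.659, 0.752, 0.0, 0.0]
force: [-0.1, 0.3, -1.7]
width: 0.0333
grasp_force: 60.0
```

```bash
python3 - <<'E'
from h import *
a,c=snap('scene','s2');b,d=snap('side','d2')
x,y,w,h=320,200,100,75
o=np.hstack([cv2.resize(a[210:330,230:430],(800,480)) ,])
cv2.imwrite('pics/c2.png',o)
s=robot.read_state();print(s['tcp_pos'],s['time_s'],s['force'])
E
```

```text
[ 0.54472104 -0.08172489  0.01366039] 4.8833 [-0.61626896  0.37761462 -1.44300569]
```

View pics/c2.png

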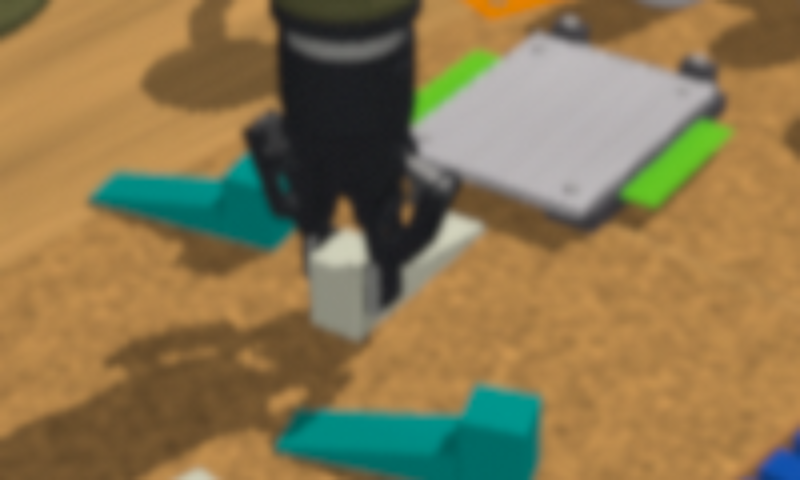

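Call:
drive_tool --pt "0 0 0 -0.04 0 0 0" --pt "0 0 0 -0.04 0 0 0" --pt "0 0 0 0 0 0 0" --pt "0 0 0 0 0 0 0"

```text
time_s: 5.22
tcp_pos: [0.5447, -0.0817, 0.012]
eef_rot: [0.659, 0.752, 0.0, 0.001]
force: [-2.5, -0.8, 10.9]
width: 0.0329
grasp_force: 61.3
```

Call:
drive_tool --pt "0 -0.06 0.46 0.01 0 0 0" --pt "0 -0.06 0.46 0 0 0 0" --pt "0 -0.06 0.46 0 0 0 0" --pt "0 -0.06 0.46 0 0 0 0" --pt "0 -0.06 0.46 0 0 0 0" --pt "0 0 0 0 0 0 0" --pt "0 0 0 0 0 0 0"

```text
time_s: 5.8
tcp_pos: [0.5364, -0.0103, 0.012]
eef_rot: [0.658, 0.753, 0.002, 0.0]
force: [-0.4, 3.4, 9.2]
width: 0.0332
grasp_force: 61.1
```

Call:
drive_tool --pt "0 -0.02 0.15 0 0 0 0" --pt "0 -0.02 0.15 0 0 0 0" --pt "0 0 0 0 0 0 0"

```text
time_s: 6.05
tcp_pos: [0.5354, -0.0044, 0.012]
eef_rot: [0.659, 0.752, 0.0, 0.001]
force: [1.6, -0.1, 8.0]
width: 0.0333
grasp_force: 61.0
```

Call:
drive_tool --pt "0 -0.02 0.15 0 0 0 0" --pt "0 0 0 0 0 0 0"

```text
time_s: 6.22
tcp_pos: [0.5348, -0.001, 0.012]
eef_rot: [0.66, 0.752, -0.0, 0.002]
force: [1.0, -3.8, 10.7]
width: 0.0333
grasp_force: 61.2
```

Call:
drive_tool --pt "0 -0.02 0.15 0 0 0 0" --pt "0 0 0 0 0 0 0"

```text
time_s: 6.38
tcp_pos: [0.5343, 0.0029, 0.012]
eef_rot: [0.66, 0.751, -0.0, 0.002]
force: [1.8, -4.9, 10.2]
width: 0.0329
grasp_force: 61.1
```

```bash
python3 - <<'E'
from h import *
a,c=snap('scene','s3');b,d=snap('side','d3')
a0=cv2.imread('pics/scene0.png')
o=np.vstack([cv2.resize(i[210:285,310:430],(480,300),interpolation=cv2.INTER_CUBIC) for i in(a0,a)])
cv2.imwrite('pics/c3.png',o)
s=robot.read_state();print(s['tcp_pos'],s['time_s'],s['force'])
E
```

```text
[0.53428862 0.00294171 0.01199936] 6.4833 [ 0.6170854  -4.68141878  9.29093321]
```

View pics/c3.png

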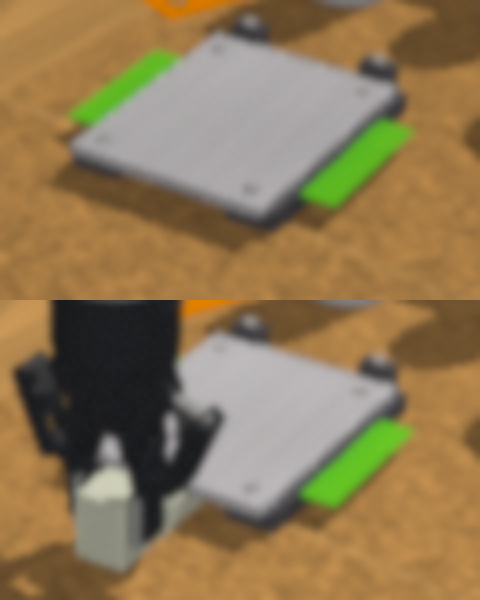

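Forces show the wedge met the plate at about y = -0.003, as measured. Pushing another 14 mm gives roughly 4 mm of lift.

Call:
drive_tool --pt "0 -0.02 0.12 0 0 0 0" --pt "0 -0.02 0.12 0 0 0 0" --pt "0 -0.015 0.12 0 0 0 0" --pt "0 -0.015 0.11 0 0 0 0" --pt "0 0 0 0 0 0 0" --pt "0 0 0 0 0 0 0" --pt "0 0 0 0 0 0 0"

```text
time_s: 7.07
tcp_pos: [0.5322, 0.0169, 0.012]
eef_rot: [0.66, 0.751, -0.0, 0.002]
force: [-0.2, -5.7, 10.9]
width: 0.033
grasp_force: 61.2
```

```bash
python3 - <<'E'
from h import *
np.set_printoptions(precision=4,suppress=True)
a,c=snap('scene','s4');b,d=snap('side','d4')
s=robot.read_state();print(s['tcp_pos'],s['time_s'],s['force'],s['grasp_force'],R.from_quat(s['eef_rot']).as_matrix()[:,[0,2]].T)
def shift(i0,i1,uv,r=8):
    u,v=map(int,uv); g=lambda i:cv2.cvtColor(i,cv2.COLOR_BGR2GRAY).astype(np.float32)
    W=np.eye(2,3,dtype=np.float32)
    try: cc,W=cv2.findTransformECC(g(i0)[v-r:v+r,u-r:u+r],g(i1)[v-r:v+r,u-r:u+r],W,cv2.MOTION_TRANSLATION,(3,200,1e-5)); return cc,W[:,2]
    except cv2.error: return None
# front right hole in scene ~ (372,257); hinge lug; rear-right hole
P=np.array([.590,.078,.023])
for nm in('s3','s4'):
    i=cv2.imread(f'pics/{nm}.png');i0=cv2.imread('pics/scene0.png')
    for n,uv in dict(fronthole=(372,256),corner=(376,262),rearhole=(400,233),lug=(405,222),table=(400,270)).items(): print(nm,n,shift(i0,i,uv))
print('px per 4mm lift at hole',proj(c,P+[0,0,.004])-proj(c,P),proj(c,P))
o=np.hstack([cv2.resize(a[210:300,320:420],(400,360),interpolation=cv2.INTER_CUBIC),cv2.resize(b[240:330,230:330],(400,360),interpolation=cv2.INTER_CUBIC)])
cv2.imwrite('pics/c4.png',o)
E
```

```text
[0.5322 0.0169 0.012 ] 7.1667 [ 1.6904 -5.3378 10.0592] 61.22075915336609 [[-0.1291  0.9916 -0.0029]
 [ 0.0021 -0.0026 -1.    ]]
s3 fronthole (0.9790947857136395, array([ 0.1244, -0.0883], dtype=float32))
s3 corner (0.9831753759478101, array([ 0.1341, -0.121 ], dtype=float32))
s3 rearhole (0.9994304973025713, array([-0.0228, -0.0327], dtype=float32))
s3 lug (0.9999530175190988, array([-0.0112, -0.0165], dtype=float32))
s3 table (0.9994276015291951, array([-0.004 , -0.0248], dtype=float32))
s4 fronthole (0.9656123687516688, array([ 0.2091, -0.8611], dtype=float32))
s4 corner (0.9780755068202932, array([ 0.2876, -0.9446], dtype=float32))
s4 rearhole (0.994649338361755, array([-0.0136, -0.1039], dtype=float32))
s4 lug (0.999895216521526, array([-0.026 , -0.0019], dtype=float32))
s4 table None
px per 4mm lift at hole [ 0.0655 -1.385 ] [375.7926 259.484 ]
```

View pics/c4.png

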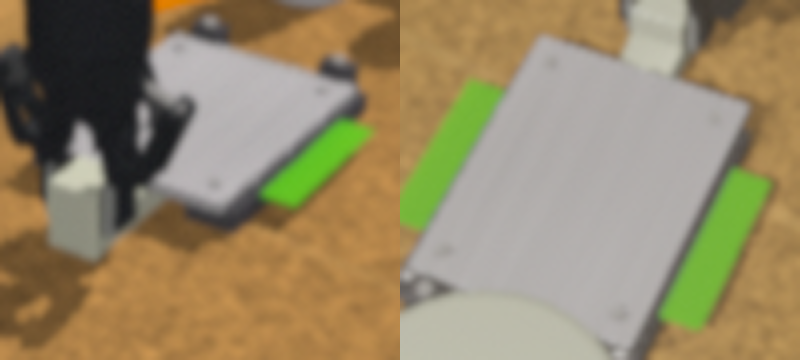

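The plate now stands about 3 mm up by the image shift, and up to 4 mm by the contact point. A further 4 mm of push centres it in the band.

Call:
drive_tool --pt "0 -0.01 0.07 0 0 0 0" --pt "0 -0.01 0.07 0 0 0 0" --pt "0 0 0 0 0 0 0" --pt "0 0 0 0 0 0 0" --pt "0 0 0 0 0 0 0" --pt "0 0 0 0 0 0 0"

```text
time_s: 7.67
tcp_pos: [0.5316, 0.0206, 0.012]
eef_rot: [0.66, 0.751, -0.001, 0.002]
force: [0.8, -7.1, 10.6]
width: 0.0332
grasp_force: 61.3
```

```bash
python3 - <<'E'
from h import *
np.set_printoptions(precision=4,suppress=True)
g=lambda i:cv2.cvtColor(i,cv2.COLOR_BGR2GRAY).astype(np.float32)
def shift(i0,i1,uv,r=8):
    u,v=uv
    try: return cv2.findTransformECC(g(i0)[v-r:v+r,u-r:u+r],g(i1)[v-r:v+r,u-r:u+r],np.eye(2,3,dtype=np.float32),cv2.MOTION_TRANSLATION,(3,200,1e-5))[1][:,2]
    except cv2.error: return None
a,c=snap('scene','s5');b,d=snap('side','d5')
s=robot.read_state();print(s['tcp_pos'],s['time_s'],s['force'],s['grasp_force'])
i0=cv2.imread('pics/scene0.png');j0=cv2.imread('pics/side0.png')
for uv in((372,256),(376,262)): print('scene',uv,shift(i0,a,uv))
for nm,(x,y) in dict(holeL=(267,255),holeR=(308,269),cornL=(265,250),cornR=(317,262)).items():
    P=at(d,(x,y),.023); print('side',nm,shift(j0,b,(x,y)),proj(d,P+[0,0,.004])-proj(d,P))
E
```

```text
[0.5316 0.0206 0.012 ] 7.7667 [ 0.1666 -6.5139 10.2131] 61.271992921829224
scene (372, 256) [ 0.3293 -0.651 ]
scene (376, 262) [ 0.4109 -1.0927]
side holeL [-0.3049 -2.3011] [-0.093  -0.9866]
side holeR [ 0.4724 -1.2622] [ 0.0066 -0.9718]
side cornL [-0.9173  0.074 ] [-0.0969 -0.9912]
side cornR [ 0.2338 -0.591 ] [ 0.0287 -0.9789]
```

```bash
python3 -c "
from h import *
print(ticket.finish_job())"
```

```text
the job is handed in; nothing more can be done
None
```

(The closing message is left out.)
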